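# Lower the stone gauge by one turn of its hand wheel

## Task

Lower the gauge's probe to measuring height over the curling stone: with your fingers, gently push the hand wheel on top of the column by its upright blue handle exactly one full turn clockwise (seen from above), so that the handle comes back over the red mark it started at, and do not wind on past the mark. Only push: do not grip or squeeze the handle, leave everything else on the table where it is, and finish with the hand clear.

Things in the scene. Friction and masses are not known exactly. Their poses are not given: they have to be found in the camera images.
- wheel (a joint): Angle of the hand wheel in rad: 0 at the start (handle over the red mark), growing clockwise seen from above; 6.283 is one full turn. It has no end stop or spring, turns freely in either direction against steady friction (about 2 N at the handle) and stays where it is left. Each turn lowers the probe 10 mm; the stylus then stands 3 mm over the stone.
- wheel_hub (a point): Centre of the wheel on its vertical axis, at the top of the hub, about 252 mm above the table. The wheel is level: a dark round rim (120 mm across its centre line, bar 12 mm thick, top 249 mm above the table), three aluminium spokes and a 34 mm hub; nothing but the handle stands higher than the hub.
- handle: Upright blue handle on the rim at the end of a spoke, 60 mm from the wheel's axis: about 20 mm in diameter and 47 mm tall, turning freely on its own pin; push it gently (a few N; a squeeze or blow over 25 N is too much). Origin at the centre of its foot, 249 mm above the table; its top is at 296 mm. It travels with the wheel.
- index_mark (a point): Red mark, 14 x 13 mm, on the white fixed dial disc (168 mm across, its upper face 223 mm above the table) under the wheel, 76.5 mm from the wheel's axis. The dial may be clamped at any angle. Handle over the mark means handle, mark and axis lie in one upright plane, on the same side of the axis.
- stand: Gauge stand, fixed: dark steel plate 450 x 310 x 20 mm. Origin on the table under the column's (and wheel's) axis, its +x points towards the upturned grey granite stone (291 mm across, its top 140 mm above the table), whose centre is 195 mm from the column. The column (44 mm across) carries the probe unit (below 210 mm) and on top the dial and the wheel.
- setting_block: Bystander, loose: steel cube 30 mm, standing on the stand's plate. Origin at the centre of its underside.
- mug: Bystander, loose: blue mug, 80 mm across, 95 mm tall. Origin at the centre of its underside.
- phone: Bystander, loose: black slab 148 x 72 x 9 mm lying flat. Origin at the centre of its underside.
- tape_roll: Bystander, loose: yellow ring 90 mm across, 25 mm tall. Origin at the centre of its underside.
- stone_handle: Bystander, loose: red handle taken off a stone, 140 mm long, 72 mm tall. Origin at its underside.
- oil_bottle: Bystander, loose: small clear bottle with green cap, 50 mm across, 110 mm tall. Origin at the centre of its underside.
- stylus_case: Bystander, loose: orange case 100 x 50 x 25 mm lying flat. Origin at the centre of its underside.

How it is judged:
By the outcome, as a careful person would: the job done as asked, in the order asked, and still so for the second after the job is handed in, with the robot touching nothing.
It also fails if it takes over 58 s, if anything falls off the work surface, if the arm or the gripper's body presses on something with over 40 N, if the wrist force passes 120 N, or if a joint passes its speed limit or range.

## Robot

A 6-joint arm with a two-finger parallel gripper is mounted at the origin on the work surface. World frame = base frame: x ahead of the robot, y to its left, z up, the work surface at z = 0. Lengths are in m, angles in rad, forces in N, time in s.
With the tool pointing down it reaches from about 0.375 to 0.925 m from the base axis. Payload 5.7 kg.
Tool frame: the origin (TCP) lies midway between the tips of the shut fingers; the grasp point (between the pads) lies 19 mm behind it; z points along the fingers, y is the direction in which the jaws open and shut (so a half turn about z gives the same grasp; the last joint's range is limited). The gripper opens to 85 mm and grips with 20 to 120 N. Pads are 22 mm wide; open, the fingers measure 114 mm over their backs; the gripper's body (76 mm by 85 mm) begins 54 mm behind the grasp point. The pads swing forward as they close: fully open they stand 13 mm farther back than shut.
Start: joints at [-1.238, 0.359, 1.51, -0, 1.272, -0.115], TCP at [0.26, -0.541, 0.231] pointing down, gripper open.
Joint ranges: [-2.97, 2.97], [-1.01, 2.36], [0.21, 2.38], [-0.96, 4.11], [0.2, 2.71], [-2.98, 2.98]. Speed limits (rad/s): [2.39, 2.39, 3.14, 3.14, 3.14, 3.14].

## Interface

Orientations are given as a unit quaternion [x, y, z, w].
In Python, from bench import read_state, camera, get_calibration, job_done, regions_of gives the robot as it stands.
- The arm moves only by the tool send_rows, never from a script. Its argument "motion" is a list of rows, each an object of numbers: "dx", "dy", "dz": the shift along the tool's x, y, z in mm; "rx", "ry", "rz": the turn, a rotation vector about the tool's x, y, z in rad; "grip": the finger opening in mm, from 0 to 85.4. A call has 1 to 8 rows; each row is the pose to reach, as a shift and turn from the pose commanded when the call began, along the tool's axes at that moment; what a row does not reach only later rows make up. A row lasts 1/12 s, in which the tool goes at most 41.7 mm and 7.16 degrees, less where a joint would pass 70% of its speed; a pose out of reach is approached as far as the arm can. A call with a gripper value outside its range is refused whole. The fingers move at their own pace and stop on an object; the grip force is fixed at half the most. Time passes only in rows, so rows that repeat a pose let the fingers close. It gives the time, the measured TCP pose, the force and the opening at its end, in the units of the state.
- read_state(): the state, without advancing time (a new reading comes with each control period).
- camera(name): name is "scene" or "top"; returns the picture (400x640x3 uint8, red, green, blue); there is no depth.
- get_calibration(name): a dict with "fx", "fy", "cx", "cy" (pixels), "k1" (the pictures are not rectified: a ray, as slopes to the right and down, at radius r is drawn at 1 + k1 r^2 times it, then the intrinsics apply), "world_from_camera" (4x4, takes a point from camera to world coordinates). Camera axes: x right, y down, z forward; pixel columns grow to the right and rows downward; lengths in m; the calibration is good to about 2 mm. A picture is of the moment at which its call begins. get_calibration takes no time and is no camera call.
- job_done(): hands the job in, once; it reports no verdict.
Trained networks look in the newest picture that a camera, given by its name, has taken for a name from the list of things; names that differ only in an ending like _2 or _b are one class to them, and where a whole thing is asked for, a point or a joint stands for the part that bears it (a point fixed in the world has none). Each returns a list of dicts, best first, with "conf" (0 to 1); they miss things now and then, are a little off and sometimes report something else, mostly with a low value. They report only what shows in the picture. A call takes as long as a camera call.
- regions_of(camera, name): "mask" (400x640 bool, what is visible of it) and "xy" ([column, row] in pixels, amid what is visible of it).
The state is a dict: "clock": time; "joints": joint angles; "joint_velocities": joint speeds; "effort": joint torques, N m; "eef_pos": TCP position; "orientation": TCP orientation; "ft_force": force on the tool from outside, world axes, zero at the start; "moment": the same for the moment, N m; "grip_width": finger opening in m.
Only numpy, scipy, OpenCV 4.12 (cv2) and the standard library are available. Lean on these libraries where they do the work, as an engineer would, in place of code of your own. Each camera call takes 0.05 s, during which the arm holds its last target.

## Working session

There is one attempt and no reset: what is moved stays moved. The work goes in short steps, Python scripts to look and compute and a tool call to move; the robot and the scene stay as the last step left them, time stands still between calls to the robot, and variables do not carry over. Pictures are saved under pics/ and viewed, and the job is handed in when it is done.

Besides the shell and the picture viewer there is one more tool, called after ">>>" as name(argument=value, ...), one argument or row to a line, values as JSON. send_rows: Moves the arm, as the interface text tells. Its arguments: {"type":"object","properties":{"motion":{"type":"array","items":{"type":"object","properties":{"dx":{"type":"number"},"dy":{"type":"number"},"dz":{"type":"number"},"rx":{"type":"number"},"ry":{"type":"number"},"rz":{"type":"number"},"grip":{"type":"number"}}}}},"required":["motion"]}

```bash
mkdir -p pics; ls
cat > h.py <<'E'
import numpy as np, cv2
from bench import *
def ray(c,u,v):
    K=get_calibration(c); x=(u-K['cx'])/K['fx']; y=(v-K['cy'])/K['fy']
    rd=np.hypot(x,y); r=rd
    for _ in range(30): r=rd/(1+K['k1']*r*r)
    s=r/rd if rd>0 else 1
    T=np.array(K['world_from_camera']); return T[:3,3],T[:3,:3]@np.array([x*s,y*s,1])
def atz(c,u,v,z):
    o,d=ray(c,u,v); return o+d*(z-o[2])/d[2]
def proj(c,p):
    K=get_calibration(c);T=np.array(K['world_from_camera'])
    q=T[:3,:3].T@(np.array(p)-T[:3,3]);x,y=q[0]/q[2],q[1]/q[2];f=1+K['k1']*(x*x+y*y)
    return np.array([K['fx']*x*f+K['cx'],K['fy']*y*f+K['cy']])
def snap(c,n):
    im=camera(c); cv2.imwrite('pics/'+n+'.png',cv2.cvtColor(im,cv2.COLOR_RGB2BGR)); return im
E
python3 - <<'E'
from h import *
for c in ('scene','top'):
    snap(c,c+'0'); K=get_calibration(c); print(c,K['fx'],K['k1'],np.round(K['world_from_camera'],3).tolist())
    for n,z in (('wheel_hub',.252),('handle',.27),('index_mark',.223)):
        for r in regions_of(c,n)[:2]: print(n,round(r['conf'],2),r['xy'],r['mask'].sum(),atz(c,*r['xy'],z).round(4))
print(read_state())
E
```

```text
pics
scene 365.5716331916638 -0.06184278418110205 [[-0.251, 0.68, -0.689, 1.292], [0.968, 0.187, -0.167, 0.196], [0.015, -0.709, -0.705, 1.015], [0.0, 0.0, 0.0, 1.0]]
wheel_hub 0.85 [296.8, 200.9] 695 [ 0.5772 -0.0476  0.252 ]
index_mark 0.96 [297.2, 208.1] 1901 [ 0.5786 -0.0468  0.223 ]
index_mark 0.48 [316.8, 200.2] 88 [0.531 0.001 0.223]
top 384.3065511900062 -0.04446335265007481 [[0.029, -0.991, 0.131, 0.314], [-0.999, -0.031, -0.011, -0.02], [0.015, -0.13, -0.991, 1.481], [0.0, 0.0, 0.0, 1.0]]
wheel_hub 0.62 [330.3, 164.6] 345 [ 0.58   -0.0545  0.252 ]
handle 0.52 [330.3, 164.7] 592 [ 0.5758 -0.054   0.27  ]
handle 0.46 [311.3, 165.5] 43 [0.5712 0.0069 0.27  ]
index_mark 0.94 [329.8, 166.6] 1971 [ 0.5794 -0.0539  0.223 ]
{'clock': 0.4, 'joints': array([-1.23809276e+00,  3.58934165e-01,  1.51053527e+00,  1.05481674e-05,
        1.27250696e+00, -1.15069484e-01]), 'joint_velocities': array([ 0.00096393,  0.00048654, -0.00094422,  0.00031336, -0.00075917,
        0.00077629]), 'effort': array([-2.15512387e-04, -5.27016306e+01, -2.78620219e+01, -2.37199374e-04,
        5.96786442e-03, -6.37586913e-05]), 'eef_pos': array([ 0.25974936, -0.54072853,  0.23113524]), 'orientation': array([ 9.75042253e-01,  2.22019299e-01, -1.58264772e-05, -1.91282613e-04]), 'ft_force': array([-0.10805935,  0.34874169,  0.17683093]), 'moment': array([-0.00672598, -0.03034083, -0.04362379]), 'grip_width': 0.0850039273551632}
```

View pics/scene0.png

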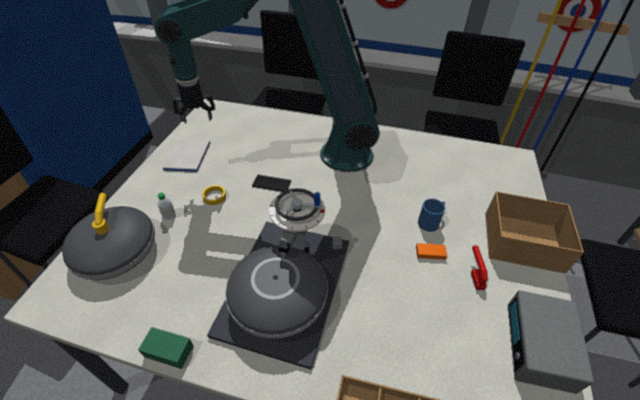

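View pics/top0.png

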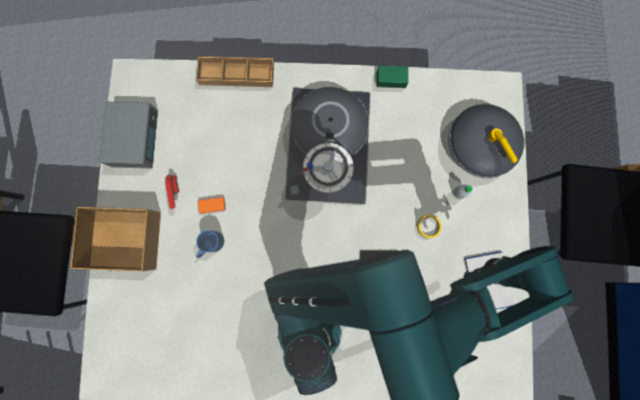

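Run:
```python
import cv2,numpy as np
a=cv2.imread('pics/scene0.png')[150:260,230:370];b=cv2.imread('pics/top0.png')[115:225,270:410]
cv2.imwrite('pics/crop0.png',np.vstack([cv2.resize(x,None,fx=2.7*1,fy=2.7,interpolation=cv2.INTER_CUBIC) for x in(a,b)]))
```

```text
(no output)
```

View pics/crop0.png

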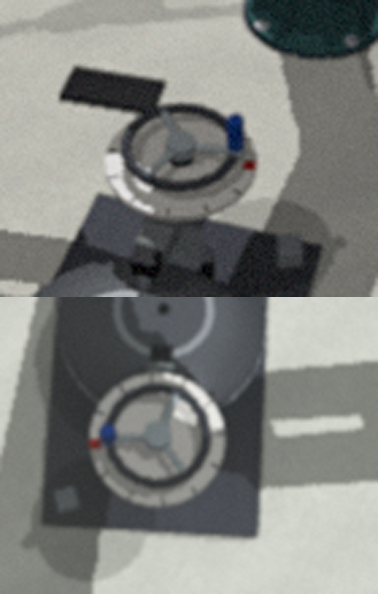

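```bash
cat >> h.py <<'E'
def blobs(c,im,box=None):
    hsv=cv2.cvtColor(im,cv2.COLOR_RGB2HSV).astype(int);H,S,V=hsv[...,0],hsv[...,1],hsv[...,2]
    b={'scene':(265,335,180,230),'top':(290,365,130,205)}[c]
    R=np.zeros(H.shape,bool);R[b[2]:b[3],b[0]:b[1]]=1
    out={}
    for n,m in (('blue',(H>105)&(H<130)&(S>120)),('red',((H<8)|(H>172))&(S>120))):
        n_,l,st,ce=cv2.connectedComponentsWithStats((m&R).astype(np.uint8))
        if n_>1:
            k=1+np.argmax(st[1:,4]); out[n]=(ce[k],st[k])
    return out
E
python3 - <<'E'
from h import *
for c in('scene','top'):
    im=cv2.cvtColor(cv2.imread(f'pics/{c}0.png'),cv2.COLOR_BGR2RGB)
    b=blobs(c,im)
    for n in b: print(c,n,b[n][0].round(2),b[n][1],atz(c,*b[n][0],.223 if n=='red' else (.2725 if c=='scene' else .288)).round(4))
    # dial: bright/rim mask by projecting model, fit hub via network masks
    for n in('wheel','wheel_hub','index_mark'):
        for r in regions_of(c,n)[:1]:
            ys,xs=np.where(r['mask']); print(n,r['mask'].sum(),xs.min(),xs.max(),ys.min(),ys.max())
            cnt=max(cv2.findContours(r['mask'].astype(np.uint8),0,1)[0],key=len)[:,0]
            P=np.array([atz(c,u,v,.223) for u,v in cnt])[:,:2]
            if n=='index_mark':
                h=cv2.convexHull(cnt)[:,0]; P=np.array([atz(c,u,v,.223)[:2] for u,v in h]); (x,y),rr=cv2.minEnclosingCircle(P.astype(np.float32)); print('circ',x,y,rr)
                A=np.c_[2*P,np.ones(len(P))]; s=np.linalg.lstsq(A,(P**2).sum(1),rcond=None)[0]; print('fit',s[:2],np.sqrt(s[2]+s[0]**2+s[1]**2))
E
```

```text
scene blue [316.51 199.03] [313 193   7  13  63] [0.5742 0.0112 0.2725]
scene red [322.12 210.88] [321 210   3   3   8] [0.5699 0.0277 0.223 ]
wheel 736 275 320 187 220
wheel_hub 695 276 319 188 220
index_mark 1901 269 324 188 231
circ 0.577063262462616 -0.04237258434295654 0.09027420729398727
fit [ 0.57825523 -0.04622782] 0.08610994383865296
top blue [309.57 164.62] [308 162   4   6  21] [0.57  0.012 0.288]
top red [304.5 169. ] [303 168   4   3   8] [0.5686 0.0302 0.223 ]
wheel 504 308 347 148 184
wheel_hub 345 308 348 147 182
index_mark 1971 304 353 142 191
circ 0.5792568325996399 -0.04911395534873009 0.08505743741989136
fit [ 0.57875585 -0.04935592] 0.08417942744084049
```

```bash
cat >> h.py <<'E'
from scipy.spatial.transform import Rotation as Ro
HUB=np.array([.5785,-.0478]); PHI0=np.radians(96.5)
def delta(p,psi):
    s=read_state();R=Ro.from_quat(s['orientation']);
    a=np.radians(psi);T=Ro.from_matrix(np.array([[np.cos(a),np.sin(a),0],[np.sin(a),-np.cos(a),0],[0,0,-1]]))
    return (R.inv().apply(np.array(p)-s['eef_pos'])*1000).round(1),(R.inv()*T).as_rotvec().round(4)
def target(w,lag,rad=.06): # w in deg
    f=PHI0-np.radians(w);u=np.array([np.cos(f),np.sin(f)]);t=np.array([u[1],-u[0]])
    return HUB+rad*u-lag*t
def where():
    s=read_state();p=s['eef_pos'];d=p[:2]-HUB;x=Ro.from_quat(s['orientation']).as_matrix()[:,0]
    print('t',s['clock'],'p',p.round(4),'psi',np.degrees(np.arctan2(x[1],x[0])).round(2),'F',s['ft_force'].round(1),'g',s['grip_width'].round(4))
E
python3 - <<'E'
from h import *
q=target(0,.046);print(q,delta([*q,.36],186.5)); print([np.round([21*(np.cos(a)-1)-60*np.sin(a),21*np.sin(a)+60*(np.cos(a)-1),a],3).tolist() for a in np.radians(4)*np.arange(1,9)])
E
```

```text
[0.5260035  0.00660696] (array([ 477. , -378.2, -128.7]), array([ 0.0000e+00, -1.0000e-04, -2.8072e+00]))
[[-4.237, 1.319, 0.07], [-8.555, 2.339, 0.14], [-12.934, 3.055, 0.209], [-17.352, 3.464, 0.279], [-21.788, 3.564, 0.349], [-26.22, 3.354, 0.419], [-30.626, 2.836, 0.489], [-34.986, 2.011, 0.559]]
```

>>> send_rows(
  motion=[
    {"dz": -40,"grip": 0},
    {"dz": -80,"grip": 0},
    {"dz": -129,"grip": 0,"rz": -0.1},
    {"dx": 30,"dy": -24,"dz": -129,"grip": 0,"rz": -0.22},
    {"dx": 60,"dy": -48,"dz": -129,"grip": 0,"rz": -0.34},
    {"dx": 90,"dy": -71,"dz": -129,"grip": 0,"rz": -0.46},
    {"dx": 120,"dy": -95,"dz": -129,"grip": 0,"rz": -0.58},
    {"dx": 150,"dy": -119,"dz": -129,"grip": 0,"rz": -0.7},
  ],
)

```text
invalid input at $.motion[0]: expected keys dx, dy, dz, rx, ry, rz, grip
```

Run:
```python
from h import *
where();q=target(0,.046);print(q,delta([*q,.36],186.5),read_state()['joints'])
```

```text
Traceback (most recent call last):
  File "h.py", line 38, in where
    print('t',s['clock'],'p',p.round(4),'psi',np.degrees(np.arctan2(x[1],x[0])).round(2),'F',s['ft_force'].round(1),'g',s['grip_width'].round(4))
                                                                                                                        ^^^^^^^^^^^^^^^^^^^^^
AttributeError: 'float' object has no attribute 'round'
```

>>> send_rows(
  motion=[
    {"dx": 0,"dy": 0,"dz": -40,"rx": 0,"ry": 0,"rz": 0,"grip": 0},
    {"dx": 0,"dy": 0,"dz": -80,"rx": 0,"ry": 0,"rz": 0,"grip": 0},
    {"dx": 0,"dy": 0,"dz": -129,"rx": 0,"ry": 0,"rz": -0.1,"grip": 0},
    {"dx": 30,"dy": -24,"dz": -129,"rx": 0,"ry": 0,"rz": -0.22,"grip": 0},
    {"dx": 60,"dy": -48,"dz": -129,"rx": 0,"ry": 0,"rz": -0.34,"grip": 0},
    {"dx": 90,"dy": -71,"dz": -129,"rx": 0,"ry": 0,"rz": -0.46,"grip": 0},
    {"dx": 120,"dy": -95,"dz": -129,"rx": 0,"ry": 0,"rz": -0.58,"grip": 0},
    {"dx": 150,"dy": -119,"dz": -129,"rx": 0,"ry": 0,"rz": -0.7,"grip": 0},
  ],
)

```text
clock: 1.37
eef_pos: [0.3438, -0.367, 0.3605]
orientation: [0.838, 0.545, 0.0, 0.0]
ft_force: [0.5, -0.2, -1.0]
grip_width: 0.0001
```

```bash
sed -i "s/s\['grip_width'\].round(4)/round(s['grip_width'],4)/" h.py
python3 - <<'E'
from h import *
where();q=target(0,.046);print(q,delta([*q,.36],186.5),read_state()['joints'])
E
```

```text
t 1.3667 p [ 0.3438 -0.367   0.3605] psi 66.07 F [ 0.5 -0.2 -1. ] g 0.0001
[0.5260035  0.00660696] (array([415.4,  14.9,   0.5]), array([ 2.000e-04,  5.000e-04, -2.102e+00])) [-9.55599041e-01  1.19072557e-01  1.51661568e+00  1.92736873e-04
  1.50546885e+00 -5.37900825e-01]
```

>>> send_rows(
  motion=[
    {"dx": 30,"dy": 1,"dz": 0,"rx": 0,"ry": 0,"rz": -0.12,"grip": 0},
    {"dx": 60,"dy": 2,"dz": 0,"rx": 0,"ry": 0,"rz": -0.24,"grip": 0},
    {"dx": 90,"dy": 3,"dz": 0,"rx": 0,"ry": 0,"rz": -0.36,"grip": 0},
    {"dx": 120,"dy": 4,"dz": 0,"rx": 0,"ry": 0,"rz": -0.48,"grip": 0},
    {"dx": 150,"dy": 5,"dz": 0,"rx": 0,"ry": 0,"rz": -0.6,"grip": 0},
    {"dx": 180,"dy": 6,"dz": 0,"rx": 0,"ry": 0,"rz": -0.72,"grip": 0},
    {"dx": 210,"dy": 7,"dz": 0,"rx": 0,"ry": 0,"rz": -0.84,"grip": 0},
    {"dx": 240,"dy": 8,"dz": 0,"rx": 0,"ry": 0,"rz": -0.96,"grip": 0},
  ],
)

```text
clock: 2.03
eef_pos: [0.4496, -0.1516, 0.3605]
orientation: [0.492, 0.871, 0.0, 0.0]
ft_force: [-0.6, -0.9, 0.3]
grip_width: 0.0003
```

Run:
```python
from h import *
where();q=target(0,.046);print(q,delta([*q,.36],186.5))
```

```text
t 2.0333 p [ 0.4496 -0.1516  0.3605] psi 121.1 F [-0.6 -0.9  0.3] g 0.0003
[0.5260035  0.00660696] (array([ 96. , 147.1,   0.5]), array([ 1.0000e-04,  5.0000e-04, -1.1414e+00]))
```

>>> send_rows(
  motion=[
    {"dx": 14,"dy": 21,"dz": 0,"rx": 0,"ry": 0,"rz": -0.12,"grip": 0},
    {"dx": 28,"dy": 42,"dz": 0,"rx": 0,"ry": 0,"rz": -0.24,"grip": 0},
    {"dx": 42,"dy": 63,"dz": 0,"rx": 0,"ry": 0,"rz": -0.36,"grip": 0},
    {"dx": 56,"dy": 84,"dz": 0,"rx": 0,"ry": 0,"rz": -0.48,"grip": 0},
    {"dx": 70,"dy": 105,"dz": 0,"rx": 0,"ry": 0,"rz": -0.6,"grip": 0},
    {"dx": 84,"dy": 126,"dz": 0,"rx": 0,"ry": 0,"rz": -0.72,"grip": 0},
    {"dx": 96,"dy": 147,"dz": 0,"rx": 0,"ry": 0,"rz": -0.84,"grip": 0},
    {"dx": 96,"dy": 147,"dz": 0,"rx": 0,"ry": 0,"rz": -0.96,"grip": 0},
  ],
)

```text
clock: 2.7
eef_pos: [0.5281, 0.0081, 0.3603]
orientation: [0.032, 0.999, 0.001, 0.001]
ft_force: [0.3, -0.2, -0.6]
grip_width: -0.0003
```

Run:
```python
from h import *
where();q=target(0,.046);print(q,delta([*q,.26],186.5))
```

```text
t 2.7 p [0.5281 0.0081 0.3603] psi 176.28 F [ 0.3 -0.2 -0.6] g -0.0003
[0.5260035  0.00660696] (array([  2.1,  -1.8, 100.3]), array([ 0.0021,  0.0013, -0.1784]))
```

>>> send_rows(
  motion=[
    {"dx": 2,"dy": -2,"dz": 20,"rx": 0,"ry": 0,"rz": -0.1,"grip": 0},
    {"dx": 2,"dy": -2,"dz": 45,"rx": 0,"ry": 0,"rz": -0.178,"grip": 0},
    {"dx": 2,"dy": -2,"dz": 70,"rx": 0,"ry": 0,"rz": -0.178,"grip": 0},
    {"dx": 2,"dy": -2,"dz": 90,"rx": 0,"ry": 0,"rz": -0.178,"grip": 0},
    {"dx": 2,"dy": -2,"dz": 98,"rx": 0,"ry": 0,"rz": -0.178,"grip": 0},
    {"dx": 2,"dy": -2,"dz": 98,"rx": 0,"ry": 0,"rz": -0.178,"grip": 0},
  ],
)

```text
clock: 3.2
eef_pos: [0.5228, 0.003, 0.2604]
orientation: [-0.052, 0.999, 0.0, -0.002]
ft_force: [-0.3, -0.4, -1.1]
grip_width: 0.0003
```

Run:
```python
from h import *
where();q=target(0,.021);print(q,delta([*q,.262],186.5))
a=snap('scene','s1')[140:260,220:380];b=snap('top','t1')[105:225,250:410]
cv2.imwrite('pics/crop1.png',cv2.cvtColor(np.vstack([cv2.resize(x,None,fx=2.5,fy=2.5,interpolation=cv2.INTER_CUBIC) for x in(a,b)]),cv2.COLOR_RGB2BGR))
```

```text
t 3.2 p [0.5228 0.003  0.2604] psi -174.03 F [-0.3 -0.4 -1.1] g 0.0003
[0.5508428  0.00943704] (array([-28.5,   3.5,  -1.7]), array([ 0.0011, -0.0041, -0.0093]))
```

View pics/crop1.png

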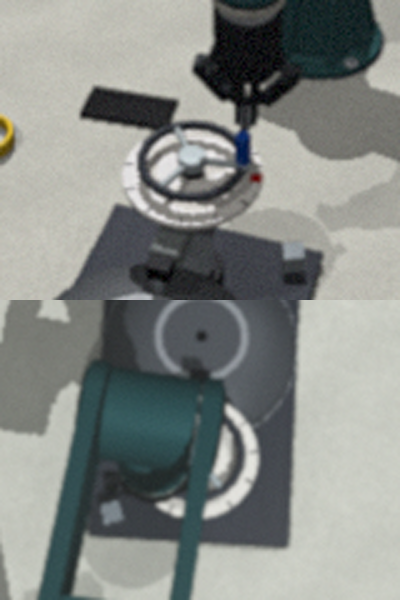

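>>> send_rows(
  motion=[
    {"dx": -6,"dy": 1,"dz": 0,"rx": 0,"ry": 0.0,"rz": -0.009,"grip": 0},
    {"dx": -12,"dy": 2,"dz": -1,"rx": 0,"ry": 0,"rz": -0.009,"grip": 0},
    {"dx": -17,"dy": 3,"dz": -1,"rx": 0,"ry": 0,"rz": -0.009,"grip": 0},
    {"dx": -20,"dy": 3.5,"dz": -1,"rx": 0,"ry": 0,"rz": -0.009,"grip": 0},
    {"dx": -23,"dy": 3.5,"dz": -1,"rx": 0,"ry": 0,"rz": -0.009,"grip": 0},
    {"dx": -25,"dy": 3.5,"dz": -1,"rx": 0,"ry": 0,"rz": -0.009,"grip": 0},
    {"dx": -27,"dy": 3.5,"dz": -1,"rx": 0,"ry": 0,"rz": -0.009,"grip": 0},
    {"dx": -28.5,"dy": 3.5,"dz": -1,"rx": 0,"ry": 0,"rz": -0.009,"grip": 0},
  ],
)

```text
clock: 3.97
eef_pos: [0.5519, 0.0093, 0.2632]
orientation: [-0.057, 0.998, 0.0, -0.001]
ft_force: [-2.1, -0.2, 2.0]
grip_width: -0.0
```

Run:
```python
from h import *
where();q=target(0,.021);print(q,delta([*q,.262],186.5))
```

```text
t 3.9667 p [0.5519 0.0093 0.2632] psi -173.51 F [-2.1 -0.2  2. ] g -0.0
[0.5508428  0.00943704] (array([1. , 0.3, 1.2]), array([ 0.0003, -0.0013, -0.0002]))
```

>>> send_rows(
  motion=[
    {"dx": -1.1,"dy": 0.35,"dz": 1,"rx": 0,"ry": 0,"rz": 0.017,"grip": 0},
    {"dx": -4.2,"dy": 1.3,"dz": 1,"rx": 0,"ry": 0,"rz": 0.07,"grip": 0},
    {"dx": -7.5,"dy": 2.1,"dz": 1,"rx": 0,"ry": 0,"rz": 0.122,"grip": 0},
    {"dx": -10.7,"dy": 2.7,"dz": 1,"rx": 0,"ry": 0,"rz": 0.175,"grip": 0},
    {"dx": -14.0,"dy": 3.2,"dz": 1,"rx": 0,"ry": 0,"rz": 0.227,"grip": 0},
    {"dx": -17.4,"dy": 3.5,"dz": 1,"rx": 0,"ry": 0,"rz": 0.279,"grip": 0},
    {"dx": -21.8,"dy": 3.6,"dz": 1,"rx": 0,"ry": 0,"rz": 0.349,"grip": 0},
    {"dx": -26.2,"dy": 3.4,"dz": 1,"rx": 0,"ry": 0,"rz": 0.419,"grip": 0},
  ],
)

```text
clock: 4.63
eef_pos: [0.5773, 0.0158, 0.2621]
orientation: [0.154, 0.988, 0.0, -0.001]
ft_force: [-1.6, 0.3, 0.9]
grip_width: -0.0
```

Run:
```python
from h import *
where();q=target(24,.021);print(q,delta([*q,.262],186.5-24))
a=snap('scene','s2')[140:260,220:380]
cv2.imwrite('pics/crop2.png',cv2.cvtColor(np.vstack([cv2.resize(x,None,fx=4,fy=4,interpolation=cv2.INTER_CUBIC) for x in(a,)]),cv2.COLOR_RGB2BGR))
```

```text
t 4.6333 p [0.5773 0.0158 0.2621] psi 162.23 F [-1.6  0.3  0.9] g -0.0
[0.57651429 0.01573784] (array([ 0.7, -0.3,  0.1]), array([-0.    , -0.0016, -0.0046]))
```

View pics/crop2.png

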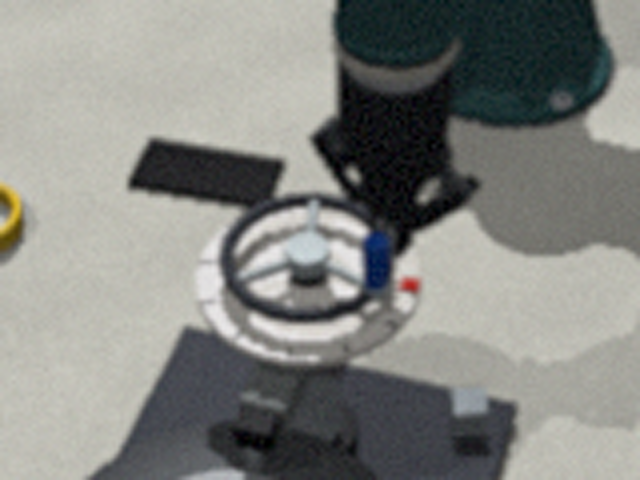

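>>> send_rows(
  motion=[
    {"dx": -4.2,"dy": 1.3,"dz": 0,"rx": 0,"ry": 0,"rz": 0.07,"grip": 0},
    {"dx": -8.6,"dy": 2.3,"dz": 0,"rx": 0,"ry": 0,"rz": 0.14,"grip": 0},
    {"dx": -12.9,"dy": 3.1,"dz": 0,"rx": 0,"ry": 0,"rz": 0.209,"grip": 0},
    {"dx": -17.4,"dy": 3.5,"dz": 0,"rx": 0,"ry": 0,"rz": 0.279,"grip": 0},
    {"dx": -21.8,"dy": 3.6,"dz": 0,"rx": 0,"ry": 0,"rz": 0.349,"grip": 0},
    {"dx": -26.2,"dy": 3.4,"dz": 0,"rx": 0,"ry": 0,"rz": 0.419,"grip": 0},
    {"dx": -30.6,"dy": 2.8,"dz": 0,"rx": 0,"ry": 0,"rz": 0.489,"grip": 0},
    {"dx": -35,"dy": 2,"dz": 0,"rx": 0,"ry": 0,"rz": 0.559,"grip": 0},
  ],
)

```text
clock: 5.35
eef_pos: [0.6116, 0.0074, 0.2621]
orientation: [0.42, 0.907, 0.0, -0.001]
ft_force: [-1.6, 1.8, 1.3]
grip_width: -0.0
```

>>> send_rows(
  motion=[
    {"dx": -4.2,"dy": 1.3,"dz": 0,"rx": 0,"ry": 0,"rz": 0.07,"grip": 0},
    {"dx": -8.6,"dy": 2.3,"dz": 0,"rx": 0,"ry": 0,"rz": 0.14,"grip": 0},
    {"dx": -12.9,"dy": 3.1,"dz": 0,"rx": 0,"ry": 0,"rz": 0.209,"grip": 0},
    {"dx": -17.4,"dy": 3.5,"dz": 0,"rx": 0,"ry": 0,"rz": 0.279,"grip": 0},
    {"dx": -21.8,"dy": 3.6,"dz": 0,"rx": 0,"ry": 0,"rz": 0.349,"grip": 0},
    {"dx": -26.2,"dy": 3.4,"dz": 0,"rx": 0,"ry": 0,"rz": 0.419,"grip": 0},
    {"dx": -30.6,"dy": 2.8,"dz": 0,"rx": 0,"ry": 0,"rz": 0.489,"grip": 0},
    {"dx": -35,"dy": 2,"dz": 0,"rx": 0,"ry": 0,"rz": 0.559,"grip": 0},
  ],
)

```text
clock: 6.02
eef_pos: [0.6362, -0.0178, 0.2621]
orientation: [0.654, 0.756, 0.0, -0.0]
ft_force: [-0.4, 2.2, -0.5]
grip_width: -0.0
```

Run:
```python
from h import *
where();q=target(88,.021);print(q,delta([*q,.262],186.5-88))
a=snap('scene','s3')[140:260,220:380]
cv2.imwrite('pics/crop3.png',cv2.cvtColor(np.vstack([cv2.resize(x,None,fx=4,fy=4,interpolation=cv2.INTER_CUBIC) for x in(a,)]),cv2.COLOR_RGB2BGR))
```

```text
t 6.0167 p [ 0.6362 -0.0178  0.2621] psi 98.29 F [-0.4  2.2 -0.5] g -0.0
[ 0.63473695 -0.0181621 ] (array([-0.1, -1.5,  0.1]), array([ 0.0001, -0.0013, -0.0037]))
```

View pics/crop3.png

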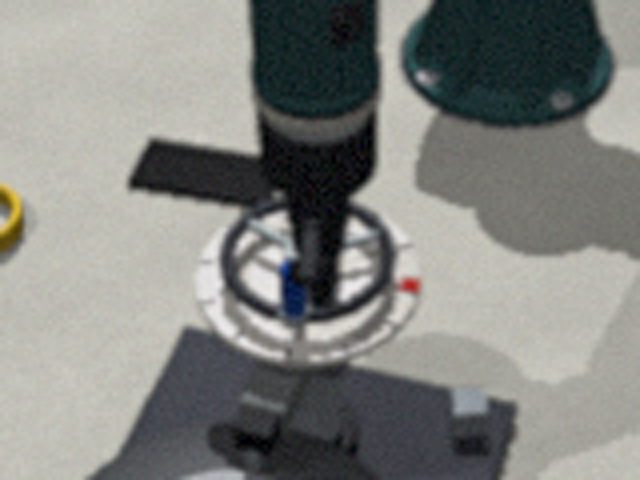

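>>> send_rows(
  motion=[
    {"dx": -4.2,"dy": 1.1,"dz": 0,"rx": 0,"ry": 0,"rz": 0.07,"grip": 0},
    {"dx": -8.6,"dy": 1.8,"dz": 0,"rx": 0,"ry": 0,"rz": 0.14,"grip": 0},
    {"dx": -12.9,"dy": 2.1,"dz": 0,"rx": 0,"ry": 0,"rz": 0.209,"grip": 0},
    {"dx": -17.4,"dy": 2.0,"dz": 0,"rx": 0,"ry": 0,"rz": 0.279,"grip": 0},
    {"dx": -21.8,"dy": 2.1,"dz": 0,"rx": 0,"ry": 0,"rz": 0.349,"grip": 0},
    {"dx": -26.2,"dy": 1.9,"dz": 0,"rx": 0,"ry": 0,"rz": 0.419,"grip": 0},
    {"dx": -30.6,"dy": 1.3,"dz": 0,"rx": 0,"ry": 0,"rz": 0.489,"grip": 0},
    {"dx": -35,"dy": 0.5,"dz": 0,"rx": 0,"ry": 0,"rz": 0.559,"grip": 0},
  ],
)

```text
clock: 6.73
eef_pos: [0.642, -0.0524, 0.2621]
orientation: [0.837, 0.547, 0.001, -0.0]
ft_force: [0.5, 0.8, 0.5]
grip_width: -0.0003
```

>>> send_rows(
  motion=[
    {"dx": -4.2,"dy": 1.3,"dz": 0,"rx": 0,"ry": 0,"rz": 0.07,"grip": 0},
    {"dx": -8.6,"dy": 2.3,"dz": 0,"rx": 0,"ry": 0,"rz": 0.14,"grip": 0},
    {"dx": -12.9,"dy": 3.1,"dz": 0,"rx": 0,"ry": 0,"rz": 0.209,"grip": 0},
    {"dx": -17.4,"dy": 3.5,"dz": 0,"rx": 0,"ry": 0,"rz": 0.279,"grip": 0},
    {"dx": -21.8,"dy": 3.6,"dz": 0,"rx": 0,"ry": 0,"rz": 0.349,"grip": 0},
    {"dx": -26.2,"dy": 3.4,"dz": 0,"rx": 0,"ry": 0,"rz": 0.419,"grip": 0},
    {"dx": -30.6,"dy": 2.8,"dz": 0,"rx": 0,"ry": 0,"rz": 0.489,"grip": 0},
    {"dx": -35,"dy": 2,"dz": 0,"rx": 0,"ry": 0,"rz": 0.559,"grip": 0},
  ],
)

```text
clock: 7.4
eef_pos: [0.6301, -0.0856, 0.2622]
orientation: [0.955, 0.295, 0.001, -0.0]
ft_force: [2.6, 1.5, -0.3]
grip_width: 0.0001
```

Run:
```python
from h import *
where();q=target(152,.021);print(q,delta([*q,.262],186.5-152))
a=snap('scene','s4')[140:260,220:380]
cv2.imwrite('pics/crop4.png',cv2.cvtColor(np.vstack([cv2.resize(x,None,fx=4,fy=4,interpolation=cv2.INTER_CUBIC) for x in(a,)]),cv2.COLOR_RGB2BGR))
```

```text
t 7.4 p [ 0.6301 -0.0856  0.2622] psi 34.31 F [ 2.6  1.5 -0.3] g 0.0001
[ 0.62979102 -0.08535304] (array([-0.1, -0.4,  0.2]), array([ 0.0002, -0.0015, -0.0032]))
```

View pics/crop4.png

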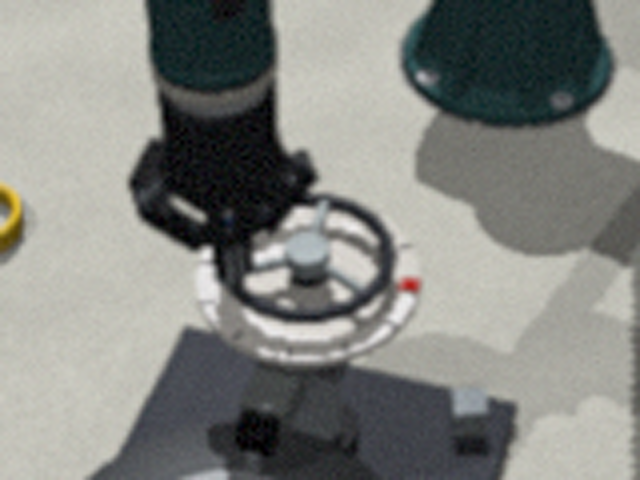

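>>> send_rows(
  motion=[
    {"dx": -4.2,"dy": 1.3,"dz": 0,"rx": 0,"ry": 0,"rz": 0.07,"grip": 0},
    {"dx": -8.6,"dy": 2.3,"dz": 0,"rx": 0,"ry": 0,"rz": 0.14,"grip": 0},
    {"dx": -12.9,"dy": 3.0,"dz": 0,"rx": 0,"ry": 0,"rz": 0.209,"grip": 0},
    {"dx": -17.4,"dy": 3.3,"dz": 0,"rx": 0,"ry": 0,"rz": 0.279,"grip": 0},
    {"dx": -21.8,"dy": 3.4,"dz": 0,"rx": 0,"ry": 0,"rz": 0.349,"grip": 0},
    {"dx": -26.2,"dy": 3.2,"dz": 0,"rx": 0,"ry": 0,"rz": 0.419,"grip": 0},
    {"dx": -30.6,"dy": 2.5,"dz": 0,"rx": 0,"ry": 0,"rz": 0.489,"grip": 0},
    {"dx": -35,"dy": 1.6,"dz": 0,"rx": 0,"ry": 0,"rz": 0.559,"grip": 0},
  ],
)

```text
clock: 8.12
eef_pos: [0.6023, -0.1071, 0.2623]
orientation: [1.0, 0.02, 0.001, 0.0]
ft_force: [2.5, 0.1, -1.6]
grip_width: 0.0
```

>>> send_rows(
  motion=[
    {"dx": -4.2,"dy": 1.3,"dz": 0,"rx": 0,"ry": 0,"rz": 0.07,"grip": 0},
    {"dx": -8.6,"dy": 2.3,"dz": 0,"rx": 0,"ry": 0,"rz": 0.14,"grip": 0},
    {"dx": -12.9,"dy": 3.1,"dz": 0,"rx": 0,"ry": 0,"rz": 0.209,"grip": 0},
    {"dx": -17.4,"dy": 3.5,"dz": 0,"rx": 0,"ry": 0,"rz": 0.279,"grip": 0},
    {"dx": -21.8,"dy": 3.6,"dz": 0,"rx": 0,"ry": 0,"rz": 0.349,"grip": 0},
    {"dx": -26.2,"dy": 3.4,"dz": 0,"rx": 0,"ry": 0,"rz": 0.419,"grip": 0},
    {"dx": -29,"dy": 2.9,"dz": 0,"rx": 0,"ry": 0,"rz": 0.46,"grip": 0},
    {"dx": -30.6,"dy": 2.8,"dz": 0,"rx": 0,"ry": 0,"rz": 0.489,"grip": 0},
  ],
)

```text
clock: 8.78
eef_pos: [0.5714, -0.1112, 0.2623]
orientation: [0.975, -0.222, 0.001, 0.0]
ft_force: [2.3, -1.4, -1.0]
grip_width: 0.0002
```

Run:
```python
from h import *
where();q=target(212,.021);print(q,delta([*q,.262],186.5-212),read_state()['joints'])
a=snap('scene','s5')[140:260,220:380]
cv2.imwrite('pics/crop5.png',cv2.cvtColor(np.vstack([cv2.resize(x,None,fx=4,fy=4,interpolation=cv2.INTER_CUBIC) for x in(a,)]),cv2.COLOR_RGB2BGR))
```

```text
t 8.7833 p [ 0.5714 -0.1112  0.2623] psi -25.6 F [ 2.3 -1.4 -1. ] g 0.0002
[ 0.57162363 -0.11099585] (array([ 0.1, -0.3,  0.3]), array([ 0.0002, -0.0014, -0.0018])) [-3.10680503e-01  3.06127999e-01  1.50999390e+00 -3.94352275e-04
  1.32411043e+00  1.70705807e+00]
```

View pics/crop5.png

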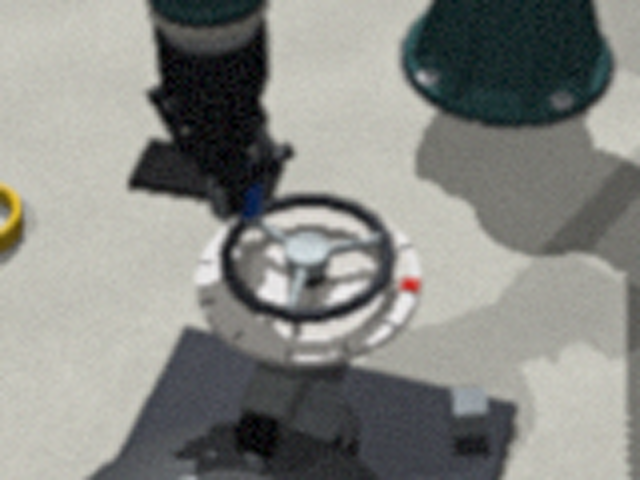

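>>> send_rows(
  motion=[
    {"dx": 6,"dy": 0,"dz": 0,"rx": 0,"ry": 0,"rz": 0,"grip": 0},
    {"dx": 16,"dy": 0,"dz": 0,"rx": 0,"ry": 0,"rz": 0,"grip": 0},
    {"dx": 24,"dy": 0,"dz": -15,"rx": 0,"ry": 0,"rz": 0,"grip": 0},
    {"dx": 24,"dy": 0,"dz": -40,"rx": 0,"ry": 0,"rz": -0.05,"grip": 0},
    {"dx": 24,"dy": 0,"dz": -60,"rx": 0,"ry": 0,"rz": -0.17,"grip": 0},
    {"dx": 24,"dy": 0,"dz": -60,"rx": 0,"ry": 0,"rz": -0.29,"grip": 0},
    {"dx": 24,"dy": 0,"dz": -60,"rx": 0,"ry": 0,"rz": -0.41,"grip": 0},
    {"dx": 24,"dy": 0,"dz": -60,"rx": 0,"ry": 0,"rz": -0.53,"grip": 0},
  ],
)

```text
clock: 9.5
eef_pos: [0.594, -0.1219, 0.3229]
orientation: [0.999, 0.045, 0.001, 0.0]
ft_force: [-0.4, 0.4, 0.1]
grip_width: 0.0002
```

>>> send_rows(
  motion=[
    {"dx": 0,"dy": 0,"dz": 0,"rx": 0,"ry": 0,"rz": -0.12,"grip": 0},
    {"dx": 0,"dy": 0,"dz": 0,"rx": 0,"ry": 0,"rz": -0.24,"grip": 0},
    {"dx": 0,"dy": 0,"dz": 0,"rx": 0,"ry": 0,"rz": -0.36,"grip": 0},
    {"dx": 0,"dy": 0,"dz": 0,"rx": 0,"ry": 0,"rz": -0.48,"grip": 0},
    {"dx": 0,"dy": 0,"dz": 0,"rx": 0,"ry": 0,"rz": -0.6,"grip": 0},
    {"dx": 0,"dy": 0,"dz": 0,"rx": 0,"ry": 0,"rz": -0.72,"grip": 0},
    {"dx": 0,"dy": 0,"dz": 0,"rx": 0,"ry": 0,"rz": -0.84,"grip": 0},
    {"dx": 0,"dy": 0,"dz": 0,"rx": 0,"ry": 0,"rz": -0.96,"grip": 0},
  ],
)

```text
clock: 10.17
eef_pos: [0.5938, -0.1217, 0.3222]
orientation: [0.865, 0.501, 0.0, 0.0]
ft_force: [-0.0, 0.1, 0.1]
grip_width: -0.0002
```

>>> send_rows(
  motion=[
    {"dx": 0,"dy": 0,"dz": 0,"rx": 0,"ry": 0,"rz": -0.12,"grip": 0},
    {"dx": 0,"dy": 0,"dz": 0,"rx": 0,"ry": 0,"rz": -0.24,"grip": 0},
    {"dx": 0,"dy": 0,"dz": 0,"rx": 0,"ry": 0,"rz": -0.36,"grip": 0},
    {"dx": 0,"dy": 0,"dz": 0,"rx": 0,"ry": 0,"rz": -0.48,"grip": 0},
    {"dx": 0,"dy": 0,"dz": 0,"rx": 0,"ry": 0,"rz": -0.6,"grip": 0},
    {"dx": 0,"dy": 0,"dz": 0,"rx": 0,"ry": 0,"rz": -0.72,"grip": 0},
    {"dx": 0,"dy": 0,"dz": 0,"rx": 0,"ry": 0,"rz": -0.84,"grip": 0},
    {"dx": 0,"dy": 0,"dz": 0,"rx": 0,"ry": 0,"rz": -0.96,"grip": 0},
  ],
)

```text
clock: 10.83
eef_pos: [0.5938, -0.1217, 0.3222]
orientation: [0.536, 0.844, 0.0, 0.0]
ft_force: [0.7, 0.3, 0.5]
grip_width: -0.0
```

Run:
```python
from h import *
where();q=target(212,.045);print(q,delta([*q,.262],6.5-212),read_state()['joints'])
a=snap('scene','s6')[140:260,220:380];b=snap('top','t6')[105:225,250:410]
cv2.imwrite('pics/crop6.png',cv2.cvtColor(np.vstack([cv2.resize(x,None,fx=2.5,fy=2.5,interpolation=cv2.INTER_CUBIC) for x in(a,b)]),cv2.COLOR_RGB2BGR))
```

```text
t 10.8333 p [ 0.5938 -0.1217  0.3222] psi 115.15 F [0.7 0.3 0.5] g -0.0
[ 0.59328567 -0.12132812] (array([ 0.6, -0.3, 60.2]), array([ 1.000e-04,  1.000e-04, -6.867e-01])) [-3.16152541e-01  3.02236625e-01  1.36867558e+00  6.39695542e-05
  1.47048441e+00 -7.55194542e-01]
```

View pics/crop6.png

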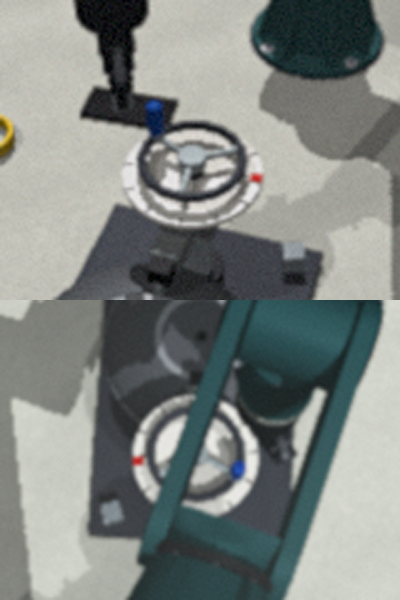

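Run:
```python
from h import *
for c,f,z in(('scene','s6',.2725),('top','t6',.288)):
    im=cv2.cvtColor(cv2.imread(f'pics/{f}.png'),cv2.COLOR_BGR2RGB)
    b=blobs(c,im)
    for n in b:
        p=atz(c,*b[n][0],.223 if n=='red' else z);d=p[:2]-HUB
        print(c,n,b[n][1],p.round(4),'r',np.hypot(*d).round(4),'phi',np.degrees(np.arctan2(d[1],d[0])).round(1))
print('exp',96.5-212)
```

```text
scene blue [278 180   8  15  90] [ 0.5496 -0.103   0.2725] r 0.0623 phi -117.6
scene red [321 210   4   3   9] [0.5698 0.0283 0.223 ] r 0.0766 phi 96.5
top blue [343 169   5   7  26] [ 0.5494 -0.0999  0.288 ] r 0.0597 phi -119.2
top red [303 168   4   3  12] [0.5686 0.0302 0.223 ] r 0.0786 phi 97.3
exp -115.5
```

>>> send_rows(
  motion=[
    {"dx": 0,"dy": 0,"dz": 0,"rx": 0,"ry": 0,"rz": -0.12,"grip": 0},
    {"dx": 0,"dy": 0,"dz": 0,"rx": 0,"ry": 0,"rz": -0.24,"grip": 0},
    {"dx": 0,"dy": 0,"dz": 0,"rx": 0,"ry": 0,"rz": -0.36,"grip": 0},
    {"dx": 0,"dy": 0,"dz": 0,"rx": 0,"ry": 0,"rz": -0.48,"grip": 0},
    {"dx": 0,"dy": 0,"dz": 15,"rx": 0,"ry": 0,"rz": -0.6,"grip": 0},
    {"dx": 0,"dy": 0,"dz": 35,"rx": 0,"ry": 0,"rz": -0.687,"grip": 0},
    {"dx": 0.6,"dy": 0,"dz": 55,"rx": 0,"ry": 0,"rz": -0.687,"grip": 0},
    {"dx": 0.6,"dy": 0,"dz": 60,"rx": 0,"ry": 0,"rz": -0.687,"grip": 0},
  ],
)

```text
clock: 11.6
eef_pos: [0.5912, -0.1204, 0.2591]
orientation: [0.226, 0.974, 0.0, -0.003]
ft_force: [-0.9, 0.6, -0.5]
grip_width: -0.0002
```

Run:
```python
from h import *
where();q=target(212,.021);print(q,delta([*q,.262],6.5-212))
```

```text
t 11.6 p [ 0.5912 -0.1204  0.2591] psi 153.9 F [-0.9  0.6 -0.5] g -0.0002
[ 0.57162363 -0.11099585] (array([21.7, -0.2, -2.8]), array([-0.0006, -0.005 , -0.0105]))
```

>>> send_rows(
  motion=[
    {"dx": 5,"dy": 0,"dz": -1,"rx": 0,"ry": 0,"rz": -0.005,"grip": 0},
    {"dx": 10,"dy": 0,"dz": -2,"rx": 0,"ry": 0,"rz": -0.01,"grip": 0},
    {"dx": 14,"dy": 0,"dz": -2.5,"rx": 0,"ry": 0,"rz": -0.01,"grip": 0},
    {"dx": 17,"dy": 0,"dz": -2.5,"rx": 0,"ry": 0,"rz": -0.01,"grip": 0},
    {"dx": 19,"dy": 0,"dz": -2.5,"rx": 0,"ry": 0,"rz": -0.01,"grip": 0},
    {"dx": 20.5,"dy": 0,"dz": -2.5,"rx": 0,"ry": 0,"rz": -0.01,"grip": 0},
    {"dx": 22,"dy": 0,"dz": -2.5,"rx": 0,"ry": 0,"rz": -0.01,"grip": 0},
  ],
)

```text
clock: 12.18
eef_pos: [0.5728, -0.1111, 0.2654]
orientation: [0.22, 0.976, 0.0, 0.001]
ft_force: [0.2, -0.3, 0.2]
grip_width: -0.0004
```

Run:
```python
from h import *
where();q=target(212,.021);print(q,delta([*q,.262],6.5-212))
```

```text
t 12.1833 p [ 0.5728 -0.1111  0.2654] psi 154.62 F [ 0.2 -0.3  0.2] g -0.0004
[ 0.57162363 -0.11099585] (array([ 1.2, -0.4,  3.4]), array([0.0002, 0.001 , 0.0021]))
```

>>> send_rows(
  motion=[
    {"dx": 1.1,"dy": -0.3,"dz": 1,"rx": 0,"ry": 0,"rz": 0.017,"grip": 0},
    {"dx": 4.2,"dy": -1.3,"dz": 2,"rx": 0,"ry": 0,"rz": 0.07,"grip": 0},
    {"dx": 7.5,"dy": -2.1,"dz": 2,"rx": 0,"ry": 0,"rz": 0.122,"grip": 0},
    {"dx": 10.7,"dy": -2.7,"dz": 2,"rx": 0,"ry": 0,"rz": 0.175,"grip": 0},
    {"dx": 14.0,"dy": -3.2,"dz": 2,"rx": 0,"ry": 0,"rz": 0.227,"grip": 0},
    {"dx": 17.4,"dy": -3.5,"dz": 2,"rx": 0,"ry": 0,"rz": 0.279,"grip": 0},
    {"dx": 21.8,"dy": -3.6,"dz": 2,"rx": 0,"ry": 0,"rz": 0.349,"grip": 0},
    {"dx": 26.2,"dy": -3.4,"dz": 2,"rx": 0,"ry": 0,"rz": 0.419,"grip": 0},
  ],
)

```text
clock: 12.85
eef_pos: [0.5484, -0.1038, 0.2631]
orientation: [0.42, 0.908, -0.0, 0.001]
ft_force: [2.7, -1.4, 0.6]
grip_width: -0.0
```

>>> send_rows(
  motion=[
    {"dx": 4.2,"dy": -1.3,"dz": 0,"rx": 0,"ry": 0,"rz": 0.07,"grip": 0},
    {"dx": 8.6,"dy": -2.3,"dz": 0,"rx": 0,"ry": 0,"rz": 0.14,"grip": 0},
    {"dx": 12.9,"dy": -3.1,"dz": 0,"rx": 0,"ry": 0,"rz": 0.209,"grip": 0},
    {"dx": 17.4,"dy": -3.5,"dz": 0,"rx": 0,"ry": 0,"rz": 0.279,"grip": 0},
    {"dx": 21.8,"dy": -3.6,"dz": 0,"rx": 0,"ry": 0,"rz": 0.349,"grip": 0},
    {"dx": 26.2,"dy": -3.4,"dz": 0,"rx": 0,"ry": 0,"rz": 0.419,"grip": 0},
    {"dx": 30.6,"dy": -2.8,"dz": 0,"rx": 0,"ry": 0,"rz": 0.489,"grip": 0},
    {"dx": 35,"dy": -2,"dz": 0,"rx": 0,"ry": 0,"rz": 0.559,"grip": 0},
  ],
)

```text
clock: 13.52
eef_pos: [0.5236, -0.0784, 0.2631]
orientation: [0.654, 0.757, -0.0, 0.001]
ft_force: [0.0, -1.7, 0.7]
grip_width: 0.0001
```

Run:
```python
from h import *
where();q=target(268,.021);print(q,delta([*q,.262],6.5-268))
a=snap('scene','s7')[140:260,220:380]
b=blobs('scene',camera('scene'))
for n in b:
        p=atz('scene',*b[n][0],.223 if n=='red' else .2725);d=p[:2]-HUB
        print(n,b[n][1],p.round(4),'r',np.hypot(*d).round(4),'phi',np.degrees(np.arctan2(d[1],d[0])).round(1))
cv2.imwrite('pics/crop7.png',cv2.cvtColor(np.vstack([cv2.resize(x,None,fx=4,fy=4,interpolation=cv2.INTER_CUBIC) for x in(a,)]),cv2.COLOR_RGB2BGR))
```

```text
t 13.5167 p [ 0.5236 -0.0784  0.2631] psi 98.33 F [ 0.  -1.7  0.7] g 0.0001
[ 0.52226305 -0.0774379 ] (array([ 1.2, -1.2,  1.1]), array([ 0.0007,  0.0016, -0.0029]))
blue [297 180   5  10  38] [ 0.5274 -0.0557  0.2725] r 0.0517 phi -171.2
red [320 210   5   3  10] [0.57   0.0277 0.223 ] r 0.076 phi 96.4
```

View pics/crop7.png

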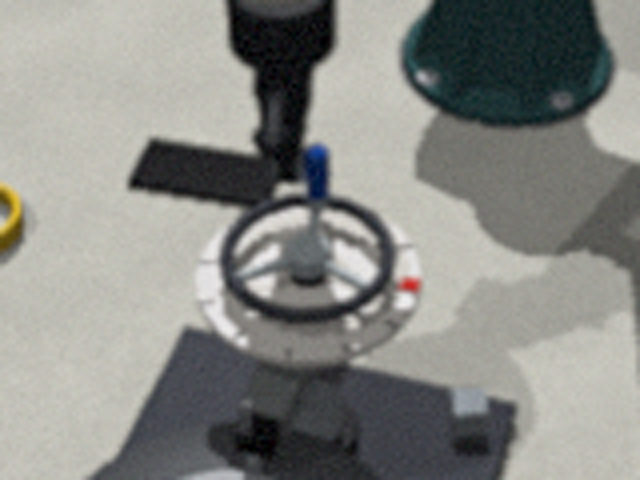

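>>> send_rows(
  motion=[
    {"dx": 4.2,"dy": -1.6,"dz": 0,"rx": 0,"ry": 0,"rz": 0.07,"grip": 0},
    {"dx": 8.6,"dy": -2.9,"dz": 0,"rx": 0,"ry": 0,"rz": 0.14,"grip": 0},
    {"dx": 12.9,"dy": -4.0,"dz": 0,"rx": 0,"ry": 0,"rz": 0.209,"grip": 0},
    {"dx": 17.4,"dy": -4.7,"dz": 0,"rx": 0,"ry": 0,"rz": 0.279,"grip": 0},
    {"dx": 21.8,"dy": -4.8,"dz": 0,"rx": 0,"ry": 0,"rz": 0.349,"grip": 0},
    {"dx": 26.2,"dy": -4.6,"dz": 0,"rx": 0,"ry": 0,"rz": 0.419,"grip": 0},
    {"dx": 30.6,"dy": -4.0,"dz": 0,"rx": 0,"ry": 0,"rz": 0.489,"grip": 0},
    {"dx": 35,"dy": -3.2,"dz": 0,"rx": 0,"ry": 0,"rz": 0.559,"grip": 0},
  ],
)

```text
clock: 14.28
eef_pos: [0.5148, -0.0441, 0.2629]
orientation: [0.836, 0.548, -0.0, 0.0]
ft_force: [-1.8, -1.8, 2.3]
grip_width: 0.0001
```

>>> send_rows(
  motion=[
    {"dx": 4.2,"dy": -1.3,"dz": 0,"rx": 0,"ry": 0,"rz": 0.07,"grip": 0},
    {"dx": 8.6,"dy": -2.3,"dz": 0,"rx": 0,"ry": 0,"rz": 0.14,"grip": 0},
    {"dx": 12.9,"dy": -3.1,"dz": 0,"rx": 0,"ry": 0,"rz": 0.209,"grip": 0},
    {"dx": 17.4,"dy": -3.5,"dz": 0,"rx": 0,"ry": 0,"rz": 0.279,"grip": 0},
    {"dx": 20.7,"dy": -3.5,"dz": 0,"rx": 0,"ry": 0,"rz": 0.332,"grip": 0},
    {"dx": 24.0,"dy": -3.4,"dz": 0,"rx": 0,"ry": 0,"rz": 0.384,"grip": 0},
    {"dx": 26.2,"dy": -3.4,"dz": 0,"rx": 0,"ry": 0,"rz": 0.419,"grip": 0},
    {"dx": 26.2,"dy": -3.4,"dz": 0,"rx": 0,"ry": 0,"rz": 0.419,"grip": 0},
  ],
)

```text
clock: 14.95
eef_pos: [0.5222, -0.0181, 0.2627]
orientation: [0.932, 0.363, -0.0, -0.0]
ft_force: [-0.7, 0.0, -0.4]
grip_width: 0.0
```

```bash
sed -i 's/(265,335,180,230)/(255,345,165,230)/' h.py
cat >> h.py <<'E'
def look(tag):
    for c,z in(('scene',.2725),('top',.288)):
        im=snap(c,tag+c);b=blobs(c,im)
        for n in b:
            p=atz(c,*b[n][0],.223 if n=='red' else z);d=p[:2]-HUB
            print(c,n,b[n][0].round(2),b[n][1],p.round(4),'r',np.hypot(*d).round(4),'phi',np.degrees(np.arctan2(d[1],d[0])).round(1))
    a=cv2.imread(f'pics/{tag}scene.png')[140:260,220:380];b=cv2.imread(f'pics/{tag}top.png')[105:225,250:410]
    cv2.imwrite(f'pics/{tag}crop.png',np.vstack([cv2.resize(x,None,fx=2.5,fy=2.5,interpolation=cv2.INTER_CUBIC) for x in(a,b)]))
E
python3 - <<'E'
from h import *
where();q=target(324,.021);print(q,delta([*q,.262],6.5-324))
look('k8')
E
```

```text
t 14.95 p [ 0.5222 -0.0181  0.2627] psi 42.6 F [-0.7  0.  -0.4] g 0.0
[ 0.52248176 -0.01775075] (array([ 0.5, -0.1,  0.7]), array([-0.0005,  0.0003,  0.0018]))
scene blue [314.   189.67] [311 183   6  15  66] [ 0.5385 -0.0059  0.2725] r 0.0579 phi 133.7
scene red [321.88 210.75] [320 210   4   3   8] [0.5696 0.0269 0.223 ] r 0.0752 phi 96.8
```

View pics/k8crop.png

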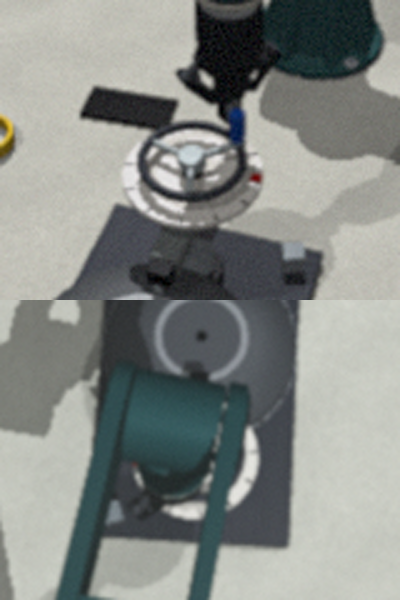

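>>> send_rows(
  motion=[
    {"dx": 2.1,"dy": -0.6,"dz": 0,"rx": 0,"ry": 0,"rz": 0.035,"grip": 0},
    {"dx": 5.3,"dy": -1.6,"dz": 0,"rx": 0,"ry": 0,"rz": 0.087,"grip": 0},
    {"dx": 9.6,"dy": -2.5,"dz": 0,"rx": 0,"ry": 0,"rz": 0.157,"grip": 0},
    {"dx": 14.0,"dy": -3.2,"dz": 0,"rx": 0,"ry": 0,"rz": 0.227,"grip": 0},
    {"dx": 18.5,"dy": -3.5,"dz": 0,"rx": 0,"ry": 0,"rz": 0.297,"grip": 0},
    {"dx": 21.8,"dy": -3.6,"dz": 0,"rx": 0,"ry": 0,"rz": 0.349,"grip": 0},
    {"dx": 24.0,"dy": -3.5,"dz": 0,"rx": 0,"ry": 0,"rz": 0.384,"grip": 0},
    {"dx": 24.0,"dy": -3.5,"dz": 0,"rx": 0,"ry": 0,"rz": 0.384,"grip": 0},
  ],
)

```text
clock: 15.72
eef_pos: [0.5375, 0.0007, 0.2626]
orientation: [0.984, 0.179, -0.0, -0.0]
ft_force: [-1.7, 0.3, 0.0]
grip_width: -0.0001
```

Run:
```python
from h import *
where();q=target(346,.021);print(q,delta([*q,.262],6.5-346))
look('k9')
```

```text
t 15.7167 p [0.5375 0.0007 0.2626] psi 20.59 F [-1.7  0.3  0. ] g -0.0001
[0.53781744 0.00104598] (array([ 0.5, -0.2,  0.6]), array([-0.0006,  0.0005,  0.0016]))
scene blue [316.51 194.19] [314 188   6  15  73] [0.555  0.0061 0.2725] r 0.0588 phi 113.6
scene red [322. 211.] [320 210   5   3  11] [0.5705 0.0275 0.223 ] r 0.0757 phi 96.1
```

View pics/k9crop.png

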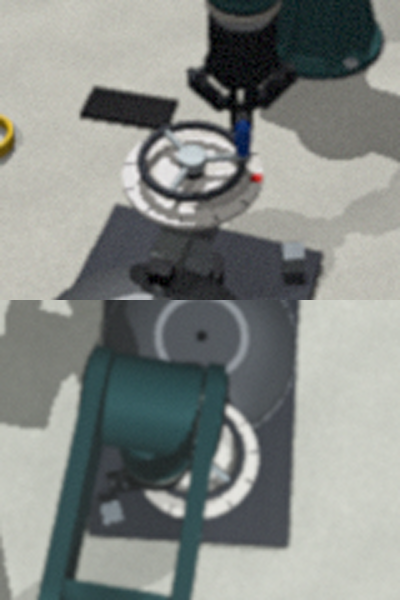

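```bash
cat >> h.py <<'E'
def wc(f,c,ctr=None):
    im=cv2.imread(f).astype(float);ex=im[...,0]-im[...,2]  # B-R
    b={'scene':(300,335,170,225),'top':(290,365,130,205)}[c]
    w=np.zeros_like(ex);s=np.s_[b[2]:b[3],b[0]:b[1]];w[s]=np.clip(ex[s]-25,0,60)
    yy,xx=np.mgrid[:400,:640];bx,by=blobs(c,cv2.cvtColor(im.astype(np.uint8),cv2.COLOR_BGR2RGB))['blue'][0]
    w[np.hypot(xx-bx,yy-by)>11]=0
    u,v=(w*xx).sum()/w.sum(),(w*yy).sum()/w.sum();m=w>15
    return u,v,w.sum(),(xx[m].min(),xx[m].max(),yy[m].min(),yy[m].max())
def ang(f,c):
    u,v,s,bb=wc(f,c);p=atz(c,u,v,.2725 if c=='scene' else .288);d=p[:2]-HUB
    print(f,round(u,2),round(v,2),round(s),bb,p.round(4),'r',np.hypot(*d).round(4),'phi',np.degrees(np.arctan2(d[1],d[0])).round(2))
E
python3 - <<'E'
from h import *
for f in('scene0','s1','s2','k8scene','k9scene'): ang(f'pics/{f}.png','scene')
ang('pics/top0.png','top')
E
```

```text
pics/scene0.png 316.46 198.33 2360 (np.int64(314), np.int64(319), np.int64(193), np.int64(205)) [0.5715 0.0104 0.2725] r 0.0586 phi 96.87
pics/s1.png 316.47 198.08 2386 (np.int64(314), np.int64(318), np.int64(192), np.int64(205)) [0.5705 0.0101 0.2725] r 0.0585 phi 97.85
pics/s2.png 313.74 203.8 2767 (np.int64(311), np.int64(316), np.int64(198), np.int64(211)) [0.5947 0.0086 0.2725] r 0.0587 phi 73.94
pics/k8scene.png 314.13 189.01 2545 (np.int64(312), np.int64(316), np.int64(183), np.int64(196)) [ 0.5357 -0.0063  0.2725] r 0.0596 phi 135.88
pics/k9scene.png 316.5 193.84 2850 (np.int64(314), np.int64(319), np.int64(188), np.int64(202)) [0.5536 0.0057 0.2725] r 0.059 phi 114.97
pics/top0.png 309.55 164.55 923 (np.int64(308), np.int64(312), np.int64(162), np.int64(167)) [0.5703 0.0121 0.288 ] r 0.0605 phi 97.81
```

>>> send_rows(
  motion=[
    {"dx": 2.1,"dy": -0.6,"dz": 0,"rx": 0,"ry": 0,"rz": 0.035,"grip": 0},
    {"dx": 5.3,"dy": -1.5,"dz": 0,"rx": 0,"ry": 0,"rz": 0.087,"grip": 0},
    {"dx": 8.6,"dy": -2.3,"dz": 0,"rx": 0,"ry": 0,"rz": 0.14,"grip": 0},
    {"dx": 11.8,"dy": -2.9,"dz": 0,"rx": 0,"ry": 0,"rz": 0.192,"grip": 0},
    {"dx": 14.0,"dy": -3.2,"dz": 0,"rx": 0,"ry": 0,"rz": 0.227,"grip": 0},
    {"dx": 15.1,"dy": -3.3,"dz": 0,"rx": 0,"ry": 0,"rz": 0.244,"grip": 0},
    {"dx": 15.1,"dy": -3.3,"dz": 0,"rx": 0,"ry": 0,"rz": 0.244,"grip": 0},
    {"dx": 15.1,"dy": -3.3,"dz": 0,"rx": 0,"ry": 0,"rz": 0.244,"grip": 0},
  ],
)

```text
clock: 16.48
eef_pos: [0.5503, 0.0089, 0.2627]
orientation: [0.998, 0.058, -0.0, -0.0]
ft_force: [-2.1, 0.5, -0.2]
grip_width: 0.0001
```

Run:
```python
from h import *
where();q=target(360,.021);print(q,delta([*q,.262],6.5))
for i in range(4): snap('scene',f'l{i}'); ang(f'pics/l{i}.png','scene')
```

```text
t 16.4833 p [0.5503 0.0089 0.2627] psi 6.67 F [-2.1  0.5 -0.2] g 0.0001
[0.5508428  0.00943704] (array([ 0.6, -0.5,  0.7]), array([-0.0002,  0.0003,  0.0029]))
pics/l0.png 316.67 197.21 2802 (np.int64(314), np.int64(320), np.int64(192), np.int64(205)) [0.5669 0.0098 0.2725] r 0.0587 phi 101.38
pics/l1.png 316.67 197.15 2763 (np.int64(314), np.int64(320), np.int64(192), np.int64(205)) [0.5667 0.0097 0.2725] r 0.0587 phi 101.61
pics/l2.png 316.69 197.22 2731 (np.int64(314), np.int64(320), np.int64(192), np.int64(205)) [0.567  0.0098 0.2725] r 0.0588 phi 101.33
pics/l3.png 316.67 197.21 2758 (np.int64(314), np.int64(320), np.int64(192), np.int64(205)) [0.5669 0.0098 0.2725] r 0.0587 phi 101.38
```

>>> send_rows(
  motion=[
    {"dx": 1,"dy": 0,"dz": 0,"rx": 0,"ry": 0,"rz": 0,"grip": 0},
    {"dx": 2,"dy": 0,"dz": 0,"rx": 0,"ry": 0,"rz": 0,"grip": 0},
    {"dx": 2,"dy": 0,"dz": 0,"rx": 0,"ry": 0,"rz": 0,"grip": 0},
    {"dx": 2,"dy": 0,"dz": 0,"rx": 0,"ry": 0,"rz": 0,"grip": 0},
  ],
)

```text
clock: 17.02
eef_pos: [0.5525, 0.0092, 0.2627]
orientation: [0.998, 0.057, -0.0, -0.0]
ft_force: [-1.2, -0.6, 1.1]
grip_width: 0.0001
```

Run:
```python
from h import *
where()
for i in range(2): snap('scene',f'm{i}'); ang(f'pics/m{i}.png','scene')
```

```text
t 17.0167 p [0.5525 0.0092 0.2627] psi 6.59 F [-1.2 -0.6  1.1] g 0.0001
pics/m0.png 316.54 197.86 2715 (np.int64(314), np.int64(320), np.int64(192), np.int64(205)) [0.5696 0.0101 0.2725] r 0.0586 phi 98.77
pics/m1.png 316.55 197.91 2719 (np.int64(314), np.int64(320), np.int64(192), np.int64(205)) [0.5698 0.0102 0.2725] r 0.0586 phi 98.55
```

>>> send_rows(
  motion=[
    {"dx": -6,"dy": 0,"dz": 0,"rx": 0,"ry": 0,"rz": 0,"grip": 0},
    {"dx": -20,"dy": 0,"dz": 0,"rx": 0,"ry": 0,"rz": 0,"grip": 0},
    {"dx": -35,"dy": 0,"dz": -20,"rx": 0,"ry": 0,"rz": 0,"grip": 0},
    {"dx": -50,"dy": -30,"dz": -50,"rx": 0,"ry": 0,"rz": 0,"grip": 0},
    {"dx": -60,"dy": -70,"dz": -60,"rx": 0,"ry": 0,"rz": 0,"grip": 0},
    {"dx": -70,"dy": -110,"dz": -60,"rx": 0,"ry": 0,"rz": 0,"grip": 0},
    {"dx": -70,"dy": -150,"dz": -60,"rx": 0,"ry": 0,"rz": 0,"grip": 0},
    {"dx": -70,"dy": -190,"dz": -60,"rx": 0,"ry": 0,"rz": 0,"grip": 0},
  ],
)

```text
clock: 17.78
eef_pos: [0.4606, 0.1914, 0.3241]
orientation: [0.998, 0.057, 0.002, -0.0]
ft_force: [0.5, -0.4, 0.4]
grip_width: -0.0006
```

Run:
```python
from h import *
where();look('n');ang('pics/nscene.png','scene');
try: ang('pics/ntop.png','top')
except Exception as e: print(e)
```

```text
t 17.7833 p [0.4606 0.1914 0.3241] psi 6.52 F [ 0.5 -0.4  0.4] g -0.0006
scene blue [316.42 198.85] [314 193   6  14  60] [0.5736 0.0108 0.2725] r 0.0588 phi 94.8
scene red [322.2 211. ] [321 210   4   3  10] [0.5703 0.0281 0.223 ] r 0.0763 phi 96.2
top blue [309.52 164.39] [307 161   6   8  31] [0.5708 0.0122 0.288 ] r 0.0605 phi 97.3
top red [304.5 168.8] [303 168   4   3  10] [0.5693 0.0302 0.223 ] r 0.0785 phi 96.8
pics/nscene.png 316.42 197.68 2734 (np.int64(314), np.int64(319), np.int64(192), np.int64(205)) [0.569  0.0096 0.2725] r 0.0582 phi 99.44
pics/ntop.png 309.53 164.41 1895 (np.int64(307), np.int64(312), np.int64(161), np.int64(168)) [0.5707 0.0122 0.288 ] r 0.0605 phi 97.4
```

View pics/ncrop.png

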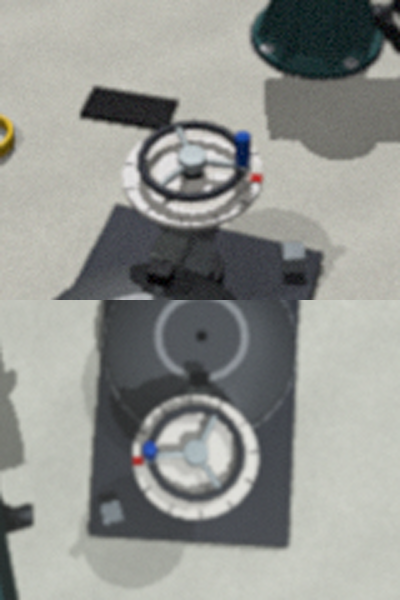

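```bash
cat > chk.py <<'E'
from h import *
def chroma(f,c,ctr):
    im=cv2.imread(f).astype(float) if isinstance(f,str) else f
    im=cv2.GaussianBlur(im,(0,0),.7)
    ch=im[...,0]/(im.sum(2)+15)
    x,y=ctr;k=cv2.resize(ch[y-14:y+15,x-12:x+13],None,fx=1,fy=1)
    w=np.clip((k-.42)/.2,0,1);yy,xx=np.mgrid[y-14:y+15,x-12:x+13]
    return (w*xx).sum()/w.sum(),(w*yy).sum()/w.sum(),w.sum()
if __name__=='__main__':
    N={}
    for c in('scene','top'):
        fr=[cv2.cvtColor(camera(c),cv2.COLOR_RGB2BGR).astype(float) for _ in range(4)];N[c]=np.mean(fr,0);np.save(f'avg_{c}.npy',N[c])
    for c,ctr,fs,z in(('scene',(316,199),('pics/scene0.png','pics/s1.png'),.2725),('top',(310,165),('pics/top0.png',),.288)):
        for f in fs+(N[c],):
            u,v,s=chroma(f,c,ctr);d=atz(c,u,v,z)[:2]-HUB;print(c,f if isinstance(f,str) else 'now',round(u,2),round(v,2),round(s,1),np.degrees(np.arctan2(d[1],d[0])).round(2))
    I=[cv2.imread('pics/scene0.png')[180:225,285:340],N['scene'].astype(np.uint8)[180:225,285:340],cv2.imread('pics/top0.png')[140:190,300:355],N['top'].astype(np.uint8)[140:190,300:355]]
    I=[cv2.resize(i,(390,290),interpolation=cv2.INTER_CUBIC) for i in I]
    cv2.imwrite('pics/cmp.png',np.vstack([np.hstack(I[:2]),np.hstack(I[2:])]))
E
python3 chk.py
```

```text
scene pics/scene0.png 316.44 198.68 29.6 95.5
scene pics/s1.png 316.47 198.61 29.2 95.76
scene now 316.38 198.62 28.9 95.7
top pics/top0.png 309.53 164.68 4.1 98.2
top now 309.47 164.36 10.9 97.21
```

View pics/cmp.png

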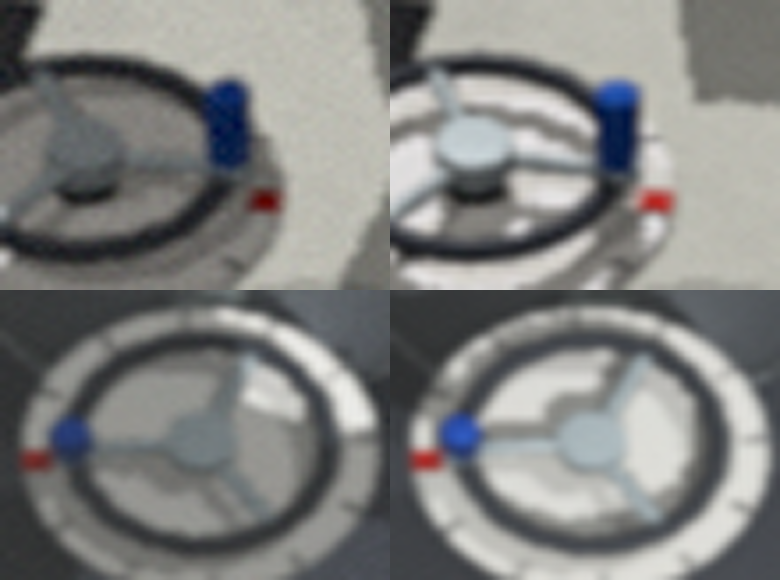

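Run:
```python
from h import *
where(); print(np.abs(read_state()['joint_velocities']).max()); print(job_done())
```

```text
t 18.2833 p [0.4616 0.1887 0.3228] psi 6.45 F [-0.8  0.6  0.3] g 0.0002
0.003321618613531283
the job is handed in; nothing more can be done
None
```

I turned the hand wheel one full turn clockwise and the handle is back over the red mark. I pushed the handle sideways with the shut fingers, swapping finger sides once at about 212°. Wrist force readings stayed at about 3 N or less.

**Final checks:**
- **Scene camera:** the handle is within about 0.2° of its starting position by colour ratio. Two cruder colour measures read 0.6° and 2.6° short; I put these down to the light on the handle having changed.
- **Top camera:** the handle reads 0.4° to 1° past its starting position and within about 0.5° of the red mark. The two cameras therefore disagree by about 1°, so I take the turn as 360° ± 1° and left it there.
- **Hand and surroundings:** the hand is clear, about 19 cm to the side, and the arm was still when I handed the job in at 18.3 s. The fingers pushed only the handle. The setting block and the phone look unmoved, but I did not measure the other loose items.

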